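# Close up a row of square pots on the staging board

## Task

On the potting bench, nudge the three square pots into one straight, tight row on the plywood board: every pot square and flat against the dark batten along the far edge, the first one up against the end block on the left, and no gaps between them, in any order. Slide them upright along the board rather than lifting or tipping them, and leave the round pot, the trowel and the spray bottle alone.

Things in the scene. Friction and masses are not known exactly. Their poses are not given: they have to be found in the camera images.
- board: Fixed board, plywood deck 290 (x) x 460 (y) x 12 mm, dark batten along its far (+x) edge, dark end block along its left (+y) edge, both 22 mm high above the deck and 22 mm wide; near and right sides open. Origin on the underside: deck surface at z +12, spanning x -155 to +135, y -230 to +230. x points square to the batten, y along it to the end block, z up. Its place and small yaw vary.
- corner (a point): The inner corner on the deck surface where the face of the batten (that looks to -x) meets the face of the end block (that looks to -y). Same axes as the board; it lies at (+105, +200, +12) mm in the board frame.
- pot_clay: Loose square plain orange terracotta clay pot, empty and open on top, straight-sided: 60 by 60 mm outside, 48 mm tall, walls 8 mm thick, floor 8 mm thick, about 0.24 kg (varies by a quarter). Origin at the centre of its underside, z up, x and y square to its sides. Starts upright on the deck, turned up to 0.5 rad. Pushed low on a side it slides, not tips.
- pot_green: Loose square dark green glazed clay pot, empty and open on top, straight-sided: 60 by 60 mm outside, 48 mm tall, walls 8 mm thick, floor 8 mm thick, about 0.24 kg (varies by a quarter). Origin at the centre of its underside, z up, x and y square to its sides. Starts upright on the deck, turned up to 0.5 rad. Pushed low on a side it slides, not tips.
- pot_blue: Loose square blue glazed clay pot, empty and open on top, straight-sided: 60 by 60 mm outside, 48 mm tall, walls 8 mm thick, floor 8 mm thick, about 0.24 kg (varies by a quarter). Origin at the centre of its underside, z up, x and y square to its sides. Starts upright on the deck, turned up to 0.5 rad. Pushed low on a side it slides, not tips.
- round_pot: Bystander: round terracotta pot, 106 mm across the rim, 90 mm tall, standing loose on the bench right of the board. Origin at the centre of its underside.
- trowel: Bystander: hand trowel lying loose on the bench left of the board, 280 mm long; wooden handle 24 mm thick towards -x (from -150 mm), steel blade 60 mm wide towards +x (to +130 mm). Origin at the root of the blade, on the bench.
- sprayer: Bystander: green spray bottle with yellow head, 72 mm in diameter, 180 mm tall, standing loose on the bench beyond the left of the board. Origin at the centre of its underside.
Things that resemble listed ones, but are neither listed nor needed, are in the scene too. What is shaped like the pot_clay but purple or red is not meant. What is shaped like the pot_green but purple or red is not meant.

How it is judged:
By the outcome, as a careful person would: the job done as asked, in the order asked, and still so for the second after the job is handed in, with the robot touching nothing.
It also fails if it takes over 67 s, if anything falls off the work surface, if the arm or the gripper's body presses on something with over 40 N, if the wrist force passes 120 N, or if a joint passes its speed limit or range.

## Robot

A 6-joint arm with a two-finger parallel gripper is mounted at the origin on the work surface. World frame = base frame: x ahead of the robot, y to its left, z up, the work surface at z = 0. Lengths are in mm, angles in rad, forces in N, time in s.
With the tool pointing down it reaches from about 350 to 875 mm from the base axis. Payload 4.2 kg.
Tool frame: the origin (TCP) lies midway between the tips of the shut fingers; the grasp point (between the pads) lies 19 mm behind it (r.hold_point_z is the distance from the TCP to the grasp point, in mm); z points along the fingers, y is the line along which they close (so a half turn about z gives the same grasp; the last joint's range is limited). The gripper opens to 85 mm and grips with 20 to 120 N. Pads are 22 mm wide; open, the fingers measure 114 mm over their backs; the gripper's body (76 mm by 85 mm) begins 54 mm behind the grasp point. The pads swing forward as they close: fully open they stand 13 mm farther back than shut.
Start: joints at [-0.928, 0.385, 0.008, 0, -1.194, -0.259], TCP at [234.043, -579.503, 231.312] pointing down, gripper open.
Joint ranges: [-3.14, 3.14], [-1.21, 2.06], [-1.07, 1.41], [-3.16, 2.05], [-2.99, -0.16], [-3.1, 3.1]. Speed limits (rad/s): [2.79, 2.79, 3.14, 3.14, 3.14, 3.14].

## Interface

Orientations are given as a rotation vector (axis times angle).
In Python, from cell import monitor, vision, order, r gives the robot as it stands. The module is installed in compiled form; this text tells all that it offers.
- The arm moves only by the tool send_rows, never from a script. Its arguments are lists of equal length, an entry for each row: "linear": the shift along the world's x, y, z in mm, a list of three; "rot": the turn, a rotation vector about the world's x, y, z in degrees, a list of three; "jaw": the finger opening in mm, from 0 to 85.4. In form: {"linear": [[dx, dy, dz], ...], "rot": [[rx, ry, rz], ...], "jaw": [jaw, ...]}. A call has 1 to 8 rows; each row is the pose to reach, as a shift and turn from the pose commanded when the call began; what a row does not reach only later rows make up. A row lasts 1/12 s, in which the tool goes at most 41.7 mm and 7.16 degrees, less where a joint would pass 70% of its speed; a pose out of reach is approached as far as the arm can. A call with a gripper value outside its range is refused whole. The fingers move at their own pace and stop on an object; "newtons" is the grip in N (left out, the last holds). Time passes only in rows, so rows that repeat a pose let the fingers close. It gives the time, the measured TCP pose, the force, the opening and the grip force at its end, in the units of the state.
- monitor.sense(): the state, without advancing time (a new reading comes with each control period).
- vision.get_image(name): name is "side" or "top" or "wrist"; returns (picture, depth): 480x640x3 uint8, red, green, blue; 480x640 float32, mm along the optical axis (not along the pixel's ray), 0 where there is no reading.
- vision.camera_info(name): a dict with "camera_matrix" (3x3 intrinsics, pixels), "R" (3x3) and "t" (3): a world point X has camera coordinates R X + t; the wrist camera has in their place "hand_eye" (4x4, takes a point from camera to tool coordinates, whose origin is the TCP and whose axes are the flange's). Camera axes: x right, y down, z forward; pixel columns grow to the right and rows downward; lengths in mm; the calibration is good to about 2 mm. A picture is of the moment at which its call begins: read the wrist's pose just before it. camera_info takes no time and is no camera call.
- order.sign_off(): hands the job in; it is judged then, once.
The state is a dict: "time_s": time; "joint_pos": joint angles; "joint_velocities": joint speeds; "tau": joint torques, N m; "tool_pos": TCP position; "tool_rot": TCP orientation; "ft_force": force on the tool from outside, world axes, zero at the start; "torque": the same for the moment, N m; "gripper_width": opening from 0.0 (shut) to 1.0 (fully open); "finger_force": force on a finger pad.
Only numpy, scipy, OpenCV 4.12 (cv2) and the standard library are available. Lean on these libraries where they do the work, as an engineer would, in place of code of your own. Each camera call takes 0.05 s, during which the arm holds its last target. There are 200 camera calls.

## Working session

There is one attempt and no reset: what is moved stays moved. The work goes in short steps, Python scripts to look and compute and a tool call to move; the robot and the scene stay as the last step left them, time stands still between calls to the robot, and variables do not carry over. Pictures are saved under pics/ and viewed, at most 10 in all, crops included, and the job is handed in when it is done.

Besides the shell and the picture viewer there is one more tool, called after "Emit:" as name(argument=value, ...) on one line, values as JSON. send_rows: Moves the arm, as the interface text tells. Its arguments: {"type":"object","properties":{"linear":{"type":"array","items":{"type":"array","items":{"type":"number"}}},"rot":{"type":"array","items":{"type":"array","items":{"type":"number"}}},"jaw":{"type":"array","items":{"type":"number"}},"newtons":{"type":"number"}},"required":["linear","rot","jaw"]}

```bash
mkdir -p pics; python3 - <<'E'
from cell import monitor, vision, order, r
import cv2,numpy as np
for n in("top","side"):
    p,d=vision.get_image(n); cv2.imwrite(f"pics/{n}0.png",p[:,:,::-1]); np.save(f"{n}0.npy",d)
    i=vision.camera_info(n); print(n,i)
s=monitor.sense();print(s["time_s"],s["tool_pos"],s["tool_rot"],s["ft_force"])
E
```

```text
top {'camera_matrix': array([[612.59037006,   0.        , 323.63424612],
       [  0.        , 612.59037006, 244.28079656],
       [  0.        ,   0.        ,   1.        ]]), 'R': array([[-0.01298704, -0.9997811 , -0.01640401],
       [-0.99751419,  0.01409042, -0.0690427 ],
       [ 0.06925873,  0.01546657, -0.99747883]]), 't': array([  47.66640948,  567.91597488, 1503.3910053 ])}
side {'camera_matrix': array([[478.86461357,   0.        , 315.83979384],
       [  0.        , 478.86461357, 237.73431675],
       [  0.        ,   0.        ,   1.        ]]), 'R': array([[-0.9739576 , -0.22667997, -0.00477268],
       [-0.17088729,  0.74774673, -0.64161699],
       [ 0.14901047, -0.62409216, -0.76701034]]), 't': array([ 554.84245433,  107.23695878, 1230.55871905])}
0.1 [ 233.83395229 -579.02885504  230.3224625 ] [ 5.98834306e-01 -3.08347817e+00 -3.05792786e-03] [ 0.06505695 -0.40212487  0.52894772]
```

View pics/top0.png

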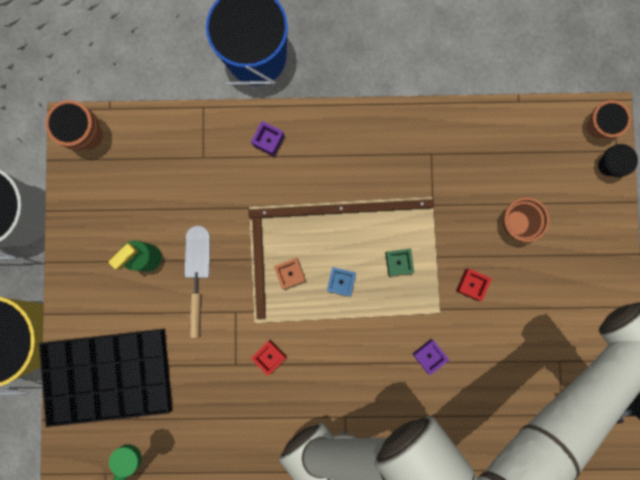

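View pics/side0.png

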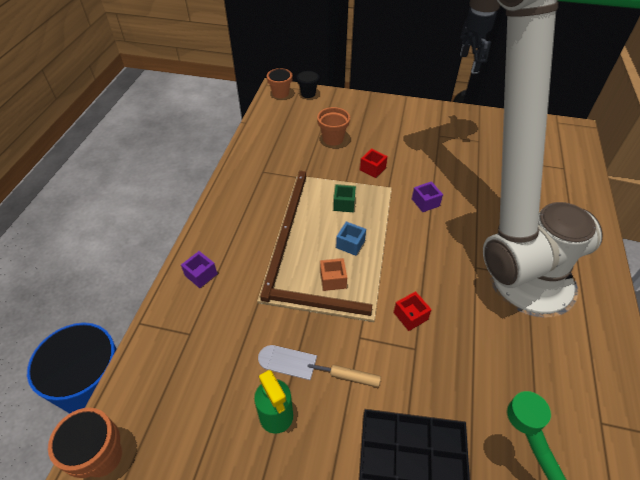

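The top view shows the board (px 250–440 × 200–320). The pots are clay (290,273), blue (341,282) and green (400,262); the side view agrees. The red and purple pots are off the board.

```bash
cat > h.py <<'E'
import cv2,numpy as np
from cell import monitor, vision, order, r
from scipy.spatial.transform import Rotation as Ro
def cast(uv,z,n="top"):
    i=vision.camera_info(n);K,R,t=i["camera_matrix"],i["R"],i["t"]
    uv=np.atleast_2d(uv).astype(float); ray=np.c_[uv,np.ones(len(uv))]@np.linalg.inv(K).T@R
    C=-R.T@t; return (C+ray*((z-C[2])/ray[:,2])[:,None])[:,:2]
ROI=np.zeros((480,640),np.uint8); ROI[190:330,240:450]=255
def masks(p):
    h=cv2.cvtColor(p,cv2.COLOR_RGB2HSV); H,S,V=[h[...,k].astype(int) for k in range(3)]
    m=dict(clay=(H<14)&(S>110)&(V>120),green=(H>50)&(H<90)&(S>60),blue=(H>95)&(H<120)&(S>80),dark=(V<110)&(H<22)&(S>60))
    return {k:(v*255).astype(np.uint8)&ROI for k,v in m.items()}
def big(m): 
    c=max(cv2.findContours(m,cv2.RETR_EXTERNAL,cv2.CHAIN_APPROX_NONE)[0],key=cv2.contourArea); return c
def pots(p):
    o={}; M=masks(p)
    for k in("clay","green","blue"):
        c=cv2.convexHull(big(M[k])).reshape(-1,2)
        w=cast(c,60).astype(np.float32); (cx,cy),sz,a=cv2.minAreaRect(w)
        a=(a+45)%90-45; o[k]=(cx,cy,sz,a)
    return o
def state():
    s=monitor.sense(); R=Ro.from_rotvec(s["tool_rot"]).as_matrix(); y=R[:,1]
    print("t",round(s["time_s"],2),"tcp",s["tool_pos"].round(1),"yaw of tool y",round(np.degrees(np.arctan2(y[1],y[0])),2),"z",R[:,2].round(3),"F",np.round(s["ft_force"],1),"w",round(float(s["gripper_width"]),3)); return s
E
python3 - <<'E'
from h import *
p=cv2.imread("pics/top0.png")[:,:,::-1].copy()
for k,v in pots(p).items(): print(k,np.round(v[:2],1),np.round(v[2],1),round(v[3],1))
g=cv2.cvtColor(p,cv2.COLOR_RGB2HSV)
# inner edges of batten/block: dark->light transition on deck
V=g[...,2].astype(int)
e=[]
for u in range(275,425,5):
    col=V[195:240,u]; k=np.argmax(np.diff(col)[8:])+8
    e.append((u,195+k+.5))
e2=[]
for v in range(225,312,4):
    row=V[v,245:285]; k=np.argmax(np.diff(row)[8:])+8
    e2.append((245+k+.5,v))
print(e,e2)
def line(q):
    w=cast(q,22).astype(np.float32); l=cv2.fitLine(w,cv2.DIST_HUBER,0,.01,.01).ravel(); return l
a,b=line(e),line(e2); print(a,b, np.degrees(np.arctan2(a[1],a[0])),np.degrees(np.arctan2(b[1],b[0])))
A=np.array([a[:2],-b[:2]]).T; s=np.linalg.solve(A,b[2:]-a[2:]); print("corner",a[2:]+s[0]*a[:2])
state(); print(vision.camera_info("wrist"))
cv2.imwrite("pics/crop0.png",cv2.resize(p[190:330,240:450],None,fx=3.8,fy=3.8,interpolation=cv2.INTER_CUBIC)[:,:,::-1])
E
```

```text
clay [496.9 123.2] [60.9 60.4] 20.3
green [ 520.2 -143. ] [56.8 58.9] 6.4
blue [475.   -1.7] [56.2 56.1] -13.7
[(275, np.float64(217.5)), (280, np.float64(216.5)), (285, np.float64(216.5)), (290, np.float64(216.5)), (295, np.float64(215.5)), (300, np.float64(215.5)), (305, np.float64(215.5)), (310, np.float64(214.5)), (315, np.float64(214.5)), (320, np.float64(214.5)), (325, np.float64(214.5)), (330, np.float64(214.5)), (335, np.float64(213.5)), (340, np.float64(213.5)), (345, np.float64(212.5)), (350, np.float64(212.5)), (355, np.float64(212.5)), (360, np.float64(212.5)), (365, np.float64(211.5)), (370, np.float64(211.5)), (375, np.float64(211.5)), (380, np.float64(210.5)), (385, np.float64(210.5)), (390, np.float64(210.5)), (395, np.float64(210.5)), (400, np.float64(209.5)), (405, np.float64(209.5)), (410, np.float64(209.5)), (415, np.float64(208.5)), (420, np.float64(208.5))] [(np.float64(261.5), 225), (np.float64(262.5), 229), (np.float64(262.5), 233), (np.float64(262.5), 237), (np.float64(262.5), 241), (np.float64(262.5), 245), (np.float64(262.5), 249), (np.float64(263.5), 253),
[... 466 characters left out ...]
+02 1.8919633e+02] -87.47413 2.2246854
corner [636.59424 193.97025]
t 0.1 tcp [ 233.8 -579.   230.3] yaw of tool y 111.98 z [-0.001  0.002 -1.   ] F [ 0.1 -0.4  0.5] w 1.005
{'camera_matrix': array([[403.03715865,   0.        , 320.77403872],
       [  0.        , 403.03715865, 243.94461271],
       [  0.        ,   0.        ,   1.        ]]), 'hand_eye': array([[ 2.33465733e-04, -9.55316307e-01, -2.95585349e-01,
         7.54483696e+01],
       [ 9.99999961e-01,  1.78596478e-04,  2.12627576e-04,
        -8.13544771e-01],
       [-1.50336089e-04, -2.95585387e-01,  9.55316312e-01,
        -1.42691131e+02],
       [ 0.00000000e+00,  0.00000000e+00,  0.00000000e+00,
         1.00000000e+00]])}
```

View pics/crop0.png

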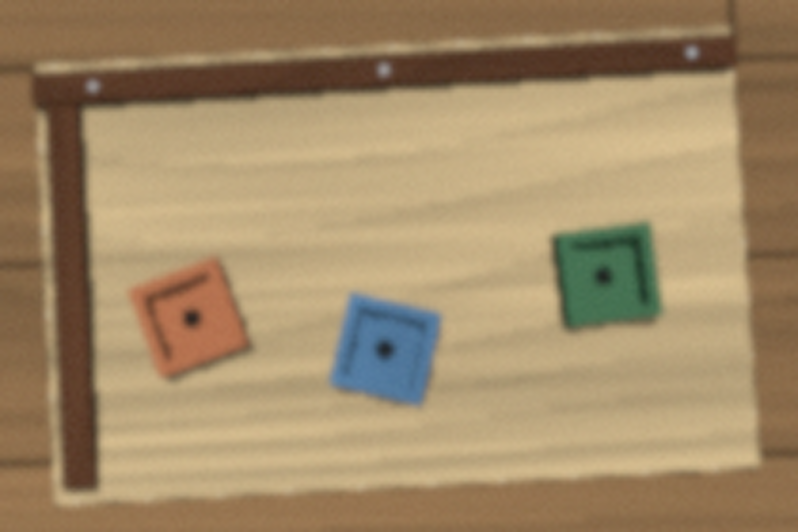

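Emit:
send_rows(linear=[[14,37,-5],[28,74,-10],[42,111,-15],[56,148,-20],[70,185,-25],[84,222,-30],[98,259,-35],[110,293,-40]], rot=[[0,0,0],[0,0,0],[0,0,0],[0,0,0],[0,0,0],[0,0,0],[0,0,-1.7],[0,0,-1.7]], jaw=[78,78,78,78,78,78,78,78])

```text
time_s: 0.77
tool_pos: [344.1, -284.5, 190.9]
tool_rot: [0.552, -3.093, -0.0]
ft_force: [1.5, 0.2, 0.2]
gripper_width: 0.915
finger_force: 0.0
```

Emit:
send_rows(linear=[[14,37,-7],[28,74,-14],[42,111,-21],[56,148,-28],[70,185,-35],[84,222,-42],[98,259,-49],[110,293,-56]], rot=[[0,0,0],[0,0,0],[0,0,0],[0,0,0],[0,0,0],[0,0,0],[0,0,0],[0,0,0]], jaw=[78,78,78,78,78,78,78,78])

```text
time_s: 1.43
tool_pos: [454.3, 8.7, 135.0]
tool_rot: [-0.555, 3.092, 0.0]
ft_force: [0.7, -0.8, -0.1]
gripper_width: 0.912
finger_force: 0.0
```

Emit:
send_rows(linear=[[14,37,-6],[28,74,-13],[43,117,-20],[43,117,-20],[43,117,-20],[43,117,-20]], rot=[[0,0,0],[0,0,0],[0,0,0],[0,0,0],[0,0,0],[0,0,0]], jaw=[78,78,78,78,78,78])

```text
time_s: 1.93
tool_pos: [496.3, 123.3, 114.7]
tool_rot: [0.554, -3.09, 0.001]
ft_force: [-0.4, -0.4, 0.9]
gripper_width: 0.913
finger_force: 0.0
```

```bash
python3 - <<'E'
from h import *
state();p,d=vision.get_image("wrist");cv2.imwrite("pics/w1.png",p[:,:,::-1])
E
```

```text
t 1.93 tcp [496.3 123.3 114.7] yaw of tool y 110.32 z [-0.002 -0.001 -1.   ] F [-0.4 -0.4  0.9] w 0.913
```

View pics/w1.png

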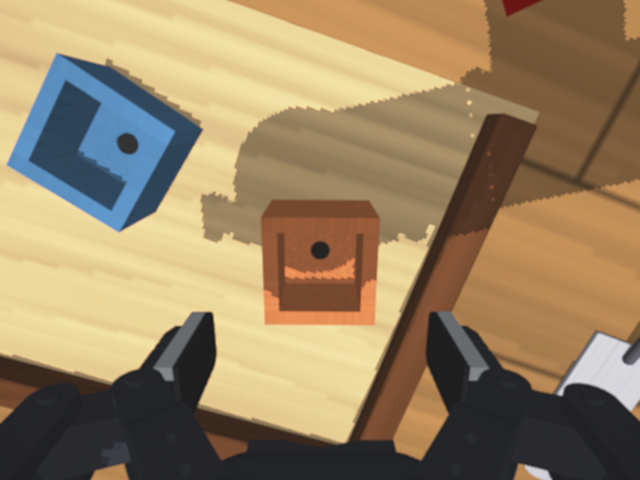

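The wrist view shows the clay pot centred at u≈320 and aligned between the fingers. The end block is clear of the right finger. I'll descend and grip it lightly.

Emit:
send_rows(linear=[[0,0,-35],[0,0,-70],[0,0,-90],[0,0,-97],[0,0,-97]], rot=[[0,0,0],[0,0,0],[0,0,0],[0,0,0],[0,0,0]], jaw=[78,78,78,78,78], newtons=20)

```text
time_s: 2.4
tool_pos: [495.8, 121.6, 17.2]
tool_rot: [0.55, -3.089, 0.002]
ft_force: [-0.5, -0.2, -0.5]
gripper_width: 0.911
finger_force: 0.0
```

Emit:
send_rows(linear=[[0,0,0],[0,0,0],[0,0,0],[0,0,0],[0,0,0]], rot=[[0,0,0],[0,0,0],[0,0,0],[0,0,0],[0,0,0]], jaw=[58,58,58,58,58])

```text
time_s: 2.82
tool_pos: [498.0, 123.8, 19.9]
tool_rot: [-0.553, 3.09, 0.001]
ft_force: [-0.3, -0.7, 7.1]
gripper_width: 0.704
finger_force: 24.0
```

Emit:
send_rows(linear=[[8,1,1],[22,3,1],[38,5,1],[54,7,1],[70,9,1],[86,11,1],[100,13,1],[107,15,1]], rot=[[0,0,-2],[0,0,-5],[0,0,-8],[0,0,-11],[0,0,-14],[0,0,-16],[0,0,-18],[0,0,-18]], jaw=[58,58,58,58,58,58,58,58])

```text
time_s: 3.48
tool_pos: [605.3, 138.7, 20.0]
tool_rot: [-0.062, 3.14, 0.0]
ft_force: [-4.8, -1.6, 6.2]
gripper_width: 0.7
finger_force: 24.0
```

```bash
python3 - <<'E'
from h import *
state()
E
```

```text
t 3.48 tcp [605.3 138.7  20. ] yaw of tool y 92.25 z [ 0.001  0.    -1.   ] F [-4.8 -1.6  6.2] w 0.7
```

Now press in small steps against the batten.

Emit:
send_rows(linear=[[2,0,0],[4,0.2,0],[6,0.3,0],[6,0.3,0]], rot=[[0,0,0],[0,0,0],[0,0,0],[0,0,0]], jaw=[58,58,58,58])

```text
time_s: 3.82
tool_pos: [609.5, 138.9, 20.0]
tool_rot: [0.065, -3.141, -0.0]
ft_force: [-3.0, -0.6, 5.7]
gripper_width: 0.697
finger_force: 23.7
```

Emit:
send_rows(linear=[[2,0,0],[4,0.2,0],[4,0.2,0]], rot=[[0,0,0],[0,0,0],[0,0,0]], jaw=[58,58,58])

```text
time_s: 4.07
tool_pos: [610.8, 138.7, 20.0]
tool_rot: [0.065, -3.135, 0.002]
ft_force: [-9.6, 0.6, 10.5]
gripper_width: 0.704
finger_force: 23.8
```

Emit:
send_rows(linear=[[0,0,0],[0,0,0],[0,0,0],[0,0,30],[0,0,65],[0,0,85]], rot=[[0,0,0],[0,0,0],[0,0,0],[0,0,0],[0,0,0],[0,0,0]], jaw=[72,72,72,72,72,72])

```text
time_s: 4.57
tool_pos: [615.6, 139.4, 107.2]
tool_rot: [-0.064, 3.137, 0.001]
ft_force: [0.5, 0.6, 0.1]
gripper_width: 0.844
finger_force: 0.0
```

```bash
python3 - <<'E'
from h import *
state();p,d=vision.get_image("wrist");cv2.imwrite("pics/w2.png",p[:,:,::-1])
E
```

```text
t 4.57 tcp [615.6 139.4 107.2] yaw of tool y 92.34 z [ 0.004  0.001 -1.   ] F [0.5 0.6 0.1] w 0.844
```

View pics/w2.png

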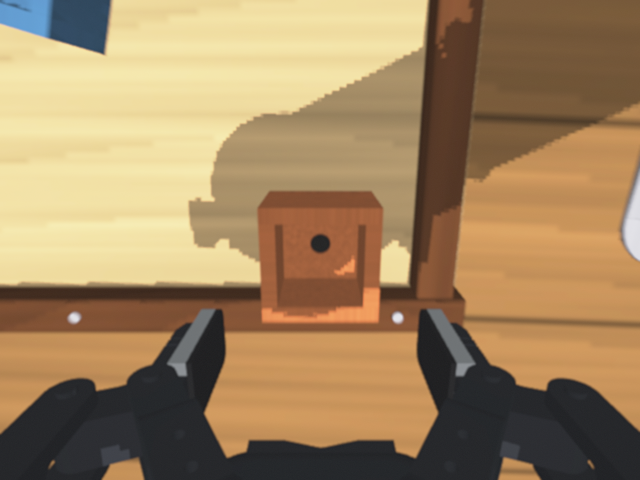

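The clay pot sits flat on the batten. Blue is next.

Emit:
send_rows(linear=[[-28,-28,0],[-56,-56,0],[-84,-84,0],[-112,-112,0],[-140,-141,0],[-140,-141,0],[-140,-141,0]], rot=[[0,0,-4],[0,0,-8],[0,0,-12],[0,0,-16],[0,0,-16],[0,0,-16],[0,0,-16]], jaw=[80,80,80,80,80,80,80])

```text
time_s: 5.2
tool_pos: [472.7, -3.4, 104.3]
tool_rot: [-0.378, -3.119, 0.0]
ft_force: [0.3, 1.1, 0.4]
gripper_width: 0.939
finger_force: 0.0
```

Emit:
send_rows(linear=[[0,0,-35],[0,0,-70],[0,0,-88],[0,0,-88],[0,0,-88],[0,0,-88],[0,0,-88],[0,0,-88]], rot=[[0,0,0],[0,0,0],[0,0,0],[0,0,0],[0,0,0],[0,0,0],[0,0,0],[0,0,0]], jaw=[80,80,80,80,58,58,58,58])

```text
time_s: 5.87
tool_pos: [474.8, -1.6, 17.3]
tool_rot: [0.375, 3.117, 0.002]
ft_force: [0.5, -0.5, -2.5]
gripper_width: 0.701
finger_force: 23.6
```

```bash
python3 - <<'E'
from h import *
state()
E
```

```text
t 5.87 tcp [474.8  -1.6  17.3] yaw of tool y 76.29 z [ 0.002  0.001 -1.   ] F [ 0.5 -0.5 -2.5] w 0.701
```

Emit:
send_rows(linear=[[8,3,1],[26,10,1],[46,18,1],[66,26,1],[86,34,1],[106,42,1],[124,49,1],[134,50,1]], rot=[[0,0,2],[0,0,5],[0,0,8],[0,0,11],[0,0,14],[0,0,16],[0,0,16],[0,0,16]], jaw=[58,58,58,58,58,58,58,58])

```text
time_s: 6.53
tool_pos: [610.7, 49.4, 18.2]
tool_rot: [-0.065, 3.137, 0.001]
ft_force: [0.7, -0.3, -2.4]
gripper_width: 0.7
finger_force: 23.7
```

Emit:
send_rows(linear=[[2,0,0],[4,0.2,0],[6,0.3,0],[8,0.3,0],[10,0.4,0],[10,0.4,0]], rot=[[0,0,0],[0,0,0],[0,0,0],[0,0,0],[0,0,0],[0,0,0]], jaw=[58,58,58,58,58,58])

```text
time_s: 7.03
tool_pos: [613.7, 47.8, 17.4]
tool_rot: [0.063, -3.132, 0.002]
ft_force: [-7.3, 2.6, 4.8]
gripper_width: 0.7
finger_force: 24.1
```

Emit:
send_rows(linear=[[-2,0,0],[-2,0,0],[-2,0,0],[-2,0,30],[-2,0,65],[-2,0,88],[-2,0,88]], rot=[[0,0,0],[0,0,0],[0,0,0],[0,0,0],[0,0,0],[0,0,0],[0,0,0]], jaw=[72,72,72,72,72,72,72])

```text
time_s: 7.62
tool_pos: [620.3, 49.1, 112.0]
tool_rot: [-0.064, 3.128, 0.003]
ft_force: [-0.2, 0.4, -0.1]
gripper_width: 0.843
finger_force: 0.0
```

Emit:
send_rows(linear=[[-16,-32,0],[-32,-64,0],[-48,-96,0],[-64,-128,0],[-80,-160,0],[-97,-192,0],[-97,-192,0],[-97,-192,0]], rot=[[0,0,4],[0,0,4],[0,0,4],[0,0,4],[0,0,4],[0,0,4],[0,0,4],[0,0,4]], jaw=[80,80,80,80,80,80,80,80])

```text
time_s: 8.28
tool_pos: [518.4, -145.3, 105.5]
tool_rot: [-0.167, 3.136, -0.0]
ft_force: [0.1, 0.9, -0.3]
gripper_width: 0.936
finger_force: 0.0
```

```bash
python3 - <<'E'
from h import *
state(); p,d=vision.get_image("side"); state()
E
```

```text
t 8.28 tcp [ 518.4 -145.3  105.5] yaw of tool y 96.1 z [ 0.001 -0.    -1.   ] F [ 0.1  0.9 -0.3] w 0.936
t 8.33 tcp [ 519.2 -144.3  105.5] yaw of tool y 96.2 z [ 0.001 -0.    -1.   ] F [-0.4  0.8 -0.8] w 0.935
```

Emit:
send_rows(linear=[[0,1,-35],[0,1,-70],[0,1,-88],[0,1,-88],[0,1,-88],[0,1,-88],[0,1,-88],[0,1,-88]], rot=[[0,0,0],[0,0,0],[0,0,0],[0,0,0],[0,0,0],[0,0,0],[0,0,0],[0,0,0]], jaw=[80,80,80,80,58,58,58,58])

```text
time_s: 9.0
tool_pos: [519.8, -142.3, 18.5]
tool_rot: [-0.173, 3.134, 0.0]
ft_force: [-0.3, 0.4, -1.6]
gripper_width: 0.701
finger_force: 23.3
```

```bash
python3 - <<'E'
from h import *
state()
E
```

```text
t 9.0 tcp [ 519.8 -142.3   18.5] yaw of tool y 96.3 z [ 0.002  0.    -1.   ] F [-0.3  0.4 -1.6] w 0.701
```

Emit:
send_rows(linear=[[7,7,0],[22,23,0],[38,40,0],[54,57,0],[68,73,0],[81,88,0],[89,98,0],[92,101,0]], rot=[[0,0,-1],[0,0,-2],[0,0,-3],[0,0,-4],[0,0,-4],[0,0,-4],[0,0,-4],[0,0,-4]], jaw=[58,58,58,58,58,58,58,58])

```text
time_s: 9.67
tool_pos: [612.4, -40.4, 18.4]
tool_rot: [-0.066, 3.139, -0.001]
ft_force: [-3.2, -1.7, 4.3]
gripper_width: 0.702
finger_force: 24.0
```

Emit:
send_rows(linear=[[2,0,0],[4,0.2,0],[6,0.3,0],[8,0.3,0],[11,0.4,0],[11,0.4,0]], rot=[[0,0,0],[0,0,0],[0,0,0],[0,0,0],[0,0,0],[0,0,0]], jaw=[58,58,58,58,58,58])

```text
time_s: 10.17
tool_pos: [616.9, -41.9, 18.5]
tool_rot: [0.061, -3.131, 0.0]
ft_force: [-13.0, 3.5, 13.3]
gripper_width: 0.699
finger_force: 25.0
```

Emit:
send_rows(linear=[[-5,0,0],[-5,0,0],[-5,0,0],[-5,0,30],[-5,0,65],[-5,0,85],[-5,0,85]], rot=[[0,0,0],[0,0,0],[0,0,0],[0,0,0],[0,0,0],[0,0,0],[0,0,0]], jaw=[72,72,72,72,72,72,72])

```text
time_s: 10.75
tool_pos: [620.9, -41.3, 108.0]
tool_rot: [-0.064, 3.13, 0.001]
ft_force: [0.7, 0.1, 0.9]
gripper_width: 0.841
finger_force: 0.0
```

```bash
python3 - <<'E'
from h import *
p,d=vision.get_image("top");cv2.imwrite("pics/top1.png",p[:,:,::-1]);s=state();print(s["joint_pos"])
E
```

```text
t 10.8 tcp [619.1 -41.2 105.3] yaw of tool y 92.28 z [ 0.007  0.001 -1.   ] F [-0.1 -0.4 -1.1] w 0.843
[ 1.94140376e-01  4.84963058e-01 -1.71541064e-01  4.78488707e-04
 -9.07413715e-01 -1.72540920e+00]
```

Emit:
send_rows(linear=[[0,-15,0],[0,-30,0],[0,-45,0],[0,-60,0],[-1,-67,0],[-1,-67,0],[-1,-67,0],[-1,-67,0]], rot=[[0,0,7],[0,0,14],[0,0,21],[0,0,28],[0,0,35],[0,0,42],[0,0,49],[0,0,56]], jaw=[24,24,24,24,24,24,24,24])

```text
time_s: 11.47
tool_pos: [615.2, -108.7, 100.5]
tool_rot: [1.536, -2.738, -0.002]
ft_force: [0.3, 0.1, -0.6]
gripper_width: 0.28
finger_force: 0.0
```

Emit:
send_rows(linear=[[0,0,0],[0,0,0],[0,0,0],[0,0,0],[0,0,0],[0,0,0],[0,0,0]], rot=[[0,0,7],[0,0,14],[0,0,21],[0,0,28],[0,0,34],[0,0,34],[0,0,34]], jaw=[24,24,24,24,24,24,24])

```text
time_s: 12.05
tool_pos: [615.5, -108.4, 101.0]
tool_rot: [2.261, -2.179, -0.002]
ft_force: [0.5, -0.6, 0.2]
gripper_width: 0.281
finger_force: 0.0
```

```bash
python3 - <<'E'
from h import *
s=state()
p,d=vision.get_image("wrist");cv2.imwrite("pics/w3.png",p[:,:,::-1])
E
```

```text
t 12.05 tcp [ 615.5 -108.4  101. ] yaw of tool y -177.89 z [-0.002  0.    -1.   ] F [ 0.5 -0.6  0.2] w 0.281
```

View pics/w3.png

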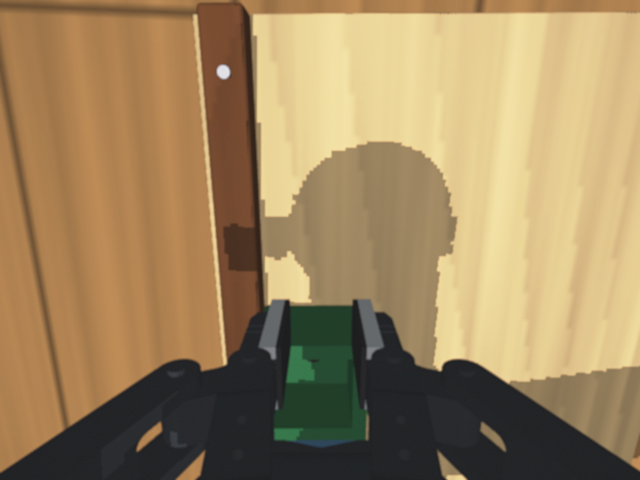

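Green is directly ahead of the fingers, with the batten clear at left. I'll lower and push the row along the batten.

Emit:
send_rows(linear=[[0,0,-30],[0,0,-60],[0,0,-80],[0,0,-84],[0,8,-84],[-1,16,-84],[-1,22,-84],[-1,26,-84]], rot=[[0,0,0.3],[0,0,0.3],[0,0,0.3],[0,0,0.3],[0,0,0.3],[0,0,0.3],[0,0,0.3],[0,0,0.3]], jaw=[24,24,24,24,24,24,24,24])

```text
time_s: 12.77
tool_pos: [616.2, -81.0, 20.1]
tool_rot: [-2.27, 2.168, -0.004]
ft_force: [0.7, -1.5, -0.3]
gripper_width: 0.281
finger_force: 0.0
```

Emit:
send_rows(linear=[[-0.2,5,0],[-0.4,10,0],[-0.6,15,0],[-0.8,20,0],[-1,25,0],[-1.3,30,0],[-1.5,35,0],[-1.7,40,0]], rot=[[0,0,0],[0,0,0],[0,0,0],[0,0,0],[0,0,0],[0,0,0],[0,0,0],[0,0,0]], jaw=[24,24,24,24,24,24,24,24])

```text
time_s: 13.43
tool_pos: [613.4, -42.0, 18.5]
tool_rot: [2.271, -2.171, 0.0]
ft_force: [-0.2, -3.0, 1.0]
gripper_width: 0.284
finger_force: 0.0
```

Emit:
send_rows(linear=[[-0.2,5,0],[-0.4,10,0],[-0.6,15,0],[-0.8,20,0],[-1,25,0],[-1.3,30,0],[-1.4,34,0],[-1.5,36,0]], rot=[[0,0,0],[0,0,0],[0,0,0],[0,0,0],[0,0,0],[0,0,0],[0,0,0],[0,0,0]], jaw=[24,24,24,24,24,24,24,24])

```text
time_s: 14.1
tool_pos: [611.8, -5.7, 18.4]
tool_rot: [2.272, -2.17, 0.0]
ft_force: [0.2, -4.7, 1.8]
gripper_width: 0.28
finger_force: 0.0
```

Emit:
send_rows(linear=[[0,2,0],[-0.1,4,0],[-0.2,6,0],[-0.3,8,0],[-0.3,9,0],[-0.3,10,0],[-0.3,10,0]], rot=[[0,0,0],[0,0,0],[0,0,0],[0,0,0],[0,0,0],[0,0,0],[0,0,0]], jaw=[24,24,24,24,24,24,24])

```text
time_s: 14.68
tool_pos: [611.0, 2.0, 18.4]
tool_rot: [2.268, -2.17, 0.0]
ft_force: [0.9, -11.4, 2.7]
gripper_width: 0.278
finger_force: 0.0
```

```bash
python3 - <<'E'
from h import *
p,d=vision.get_image("side");cv2.imwrite("pics/s1.png",cv2.resize(p[160:340,230:430],None,fx=3,fy=3,interpolation=cv2.INTER_CUBIC)[:,:,::-1]);s=state()
E
```

```text
t 14.73 tcp [611.1   2.   18.4] yaw of tool y -177.47 z [-0.001 -0.002 -1.   ] F [  0.6 -11.    3.6] w 0.279
```

View pics/s1.png

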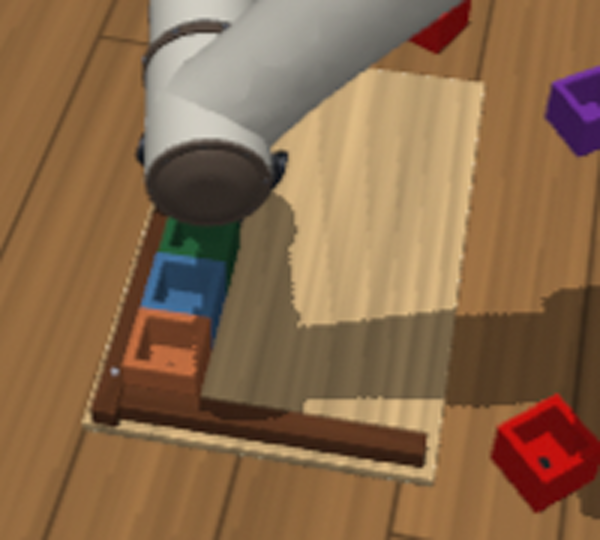

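The row is closed up: all three pots lie along the batten and clay is at the block. I'll back off, measure from the top, and prepare pushes toward the batten.

Emit:
send_rows(linear=[[0,-10,0],[0,-18,20],[-10,-18,55],[-30,-10,80],[-50,10,82],[-50,30,82],[-50,38,82],[-50,38,82]], rot=[[0,0,0],[0,0,0],[0,0,-7],[0,0,-14],[0,0,-21],[0,0,-28],[0,0,-35],[0,0,-42]], jaw=[24,24,24,24,24,24,24,24])

```text
time_s: 15.4
tool_pos: [561.3, 44.3, 100.4]
tool_rot: [-1.336, 2.841, 0.002]
ft_force: [-0.9, -0.1, 0.4]
gripper_width: 0.282
finger_force: 0.0
```

Emit:
send_rows(linear=[[0,0,0],[0,0,0],[0,0,0],[0,0,0],[0,0,0],[0,0,0],[0,0,0],[0,0,0]], rot=[[0,0,-7],[0,0,-14],[0,0,-21],[0,0,-28],[0,0,-35],[0,0,-42],[0,0,-48],[0,0,-48]], jaw=[24,24,24,24,24,24,24,24])

```text
time_s: 16.07
tool_pos: [561.3, 42.5, 99.7]
tool_rot: [0.068, -3.14, -0.002]
ft_force: [0.5, -0.2, 1.0]
gripper_width: 0.282
finger_force: 0.0
```

```bash
python3 - <<'E'
from h import *
s=state()
p,d=vision.get_image("wrist");cv2.imwrite("pics/w4.png",p[:,:,::-1])
E
```

```text
t 16.07 tcp [561.3  42.5  99.7] yaw of tool y 92.5 z [-0.001  0.001 -1.   ] F [ 0.5 -0.2  1. ] w 0.282
```

View pics/w4.png

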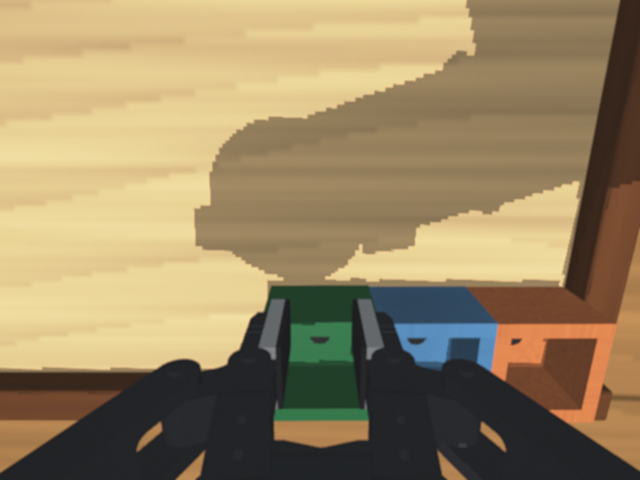

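The row looks tight, with the near faces flush at row ≈288. I'll press each pot gently to the batten.

Emit:
send_rows(linear=[[0,0,-35],[0,0,-70],[0,0,-82],[5,0,-82],[9,0.4,-82],[13,0.5,-82],[17,0.7,-82],[17,0.7,-82]], rot=[[0,0,0],[0,0,0],[0,0,0],[0,0,0],[0,0,0],[0,0,0],[0,0,0],[0,0,0]], jaw=[24,24,24,24,24,24,24,24])

```text
time_s: 16.78
tool_pos: [572.2, 40.6, 17.8]
tool_rot: [0.068, -3.126, 0.004]
ft_force: [-12.5, -1.6, 3.7]
gripper_width: 0.277
finger_force: 0.0
```

Emit:
send_rows(linear=[[-10,0,0],[-14,30,0],[-15,60,0],[-15,60,0],[-8,60,0],[-4,60,0],[-2,60,0],[-2,60,0]], rot=[[0,0,0],[0,0,0],[0,0,0],[0,0,0],[0,0,0],[0,0,0],[0,0,0],[0,0,0]], jaw=[24,24,24,24,24,24,24,24])

```text
time_s: 17.45
tool_pos: [569.8, 99.7, 18.0]
tool_rot: [0.066, -3.125, 0.006]
ft_force: [-17.3, 1.7, 9.2]
gripper_width: 0.285
finger_force: 0.0
```

Emit:
send_rows(linear=[[-10,0,0],[-14,30,0],[-15,57,0],[-15,57,0],[-8,57,0],[-4,57,0],[-2,57,0],[-2,57,0]], rot=[[0,0,0],[0,0,0],[0,0,0],[0,0,0],[0,0,0],[0,0,0],[0,0,0],[0,0,0]], jaw=[24,24,24,24,24,24,24,24])

```text
time_s: 18.12
tool_pos: [567.4, 155.7, 17.8]
tool_rot: [0.065, -3.124, 0.009]
ft_force: [-19.9, 2.4, 12.8]
gripper_width: 0.281
finger_force: 0.0
```

Emit:
send_rows(linear=[[-12,0,0],[-16,-5,30],[-16,-35,70],[-6,-70,82],[8,-105,82],[25,-140,82],[40,-172,82],[40,-176,82]], rot=[[0,0,0],[0,0,7],[0,0,14],[0,0,21],[0,0,28],[0,0,35],[0,0,42],[0,0,49]], jaw=[24,24,24,24,24,24,24,24])

```text
time_s: 18.78
tool_pos: [617.4, -22.9, 101.3]
tool_rot: [-1.341, 2.838, -0.003]
ft_force: [0.5, 0.8, 0.2]
gripper_width: 0.281
finger_force: 0.0
```

Emit:
send_rows(linear=[[0,0,0],[0,0,0],[0,0,0],[0,0,0],[0,0,0],[0,0,0],[0,0,0],[0,0,0]], rot=[[0,0,7],[0,0,14],[0,0,21],[0,0,28],[0,0,35],[0,0,41],[0,0,41],[0,0,41]], jaw=[24,24,24,24,24,24,24,24])

```text
time_s: 19.45
tool_pos: [615.1, -17.9, 100.8]
tool_rot: [-2.247, 2.195, -0.001]
ft_force: [0.0, 0.2, 0.8]
gripper_width: 0.282
finger_force: 0.0
```

```bash
python3 - <<'E'
from h import *
state()
E
```

```text
t 19.45 tcp [615.1 -17.9 100.8] yaw of tool y -178.65 z [ 0.001  0.    -1.   ] F [0.  0.2 0.8] w 0.282
```

Emit:
send_rows(linear=[[-3,0,-35],[-3,0,-70],[-3,0,-83],[-3,0,-83],[-3,10,-83],[-3.5,16,-83],[-4,19,-83],[-4,21,-83]], rot=[[0,0,1.1],[0,0,1.1],[0,0,1.1],[0,0,1.1],[0,0,1.1],[0,0,1.1],[0,0,1.1],[0,0,1.1]], jaw=[24,24,24,24,24,24,24,24])

```text
time_s: 20.12
tool_pos: [611.5, 2.3, 19.2]
tool_rot: [2.272, -2.169, 0.005]
ft_force: [3.9, -21.7, -0.1]
gripper_width: 0.28
finger_force: 0.0
```

Emit:
send_rows(linear=[[0,2,0],[0,4,0],[0,5,0],[0,5,0]], rot=[[0,0,0],[0,0,0],[0,0,0],[0,0,0]], jaw=[24,24,24,24])

```text
time_s: 20.45
tool_pos: [611.1, 2.4, 19.7]
tool_rot: [2.266, -2.169, 0.008]
ft_force: [5.4, -30.7, 0.9]
gripper_width: 0.281
finger_force: 0.0
```

Emit:
send_rows(linear=[[0,-10,0],[0,-22,0],[0,-50,30],[-10,-85,60],[-30,-120,85],[-50,-155,100],[-80,-180,120],[-80,-180,120]], rot=[[0,0,0],[0,0,0],[0,0,0],[0,0,0],[0,0,0],[0,0,0],[0,0,0],[0,0,0]], jaw=[24,24,24,24,24,24,24,24])

```text
time_s: 21.12
tool_pos: [529.0, -172.8, 140.9]
tool_rot: [-2.268, 2.17, -0.005]
ft_force: [-0.1, -0.0, 0.7]
gripper_width: 0.281
finger_force: 0.0
```

```bash
python3 - <<'E'
from h import *
state(); p,d=vision.get_image("top");q,_=vision.get_image("side")
for k,v in pots(p).items(): print(k,np.round(v[:2],1),np.round(v[2],1),round(v[3],1))
f=lambda c:cv2.resize(c,(395,440),interpolation=cv2.INTER_CUBIC)[:,:,::-1]
cv2.imwrite("pics/end.png",np.hstack([f(p[190:310,245:355]),f(q[195:325,255:370])]))
E
```

```text
t 21.12 tcp [ 529.  -172.8  140.9] yaw of tool y -177.46 z [ 0.004 -0.    -1.   ] F [-0.1 -0.   0.7] w 0.281
clay [609.6 166.7] [58.4 63.4] -0.3
green [612.8  46.3] [55.9 58.5] -0.6
blue [610.5 103.4] [60.5 57.3] 3.0
```

View pics/end.png

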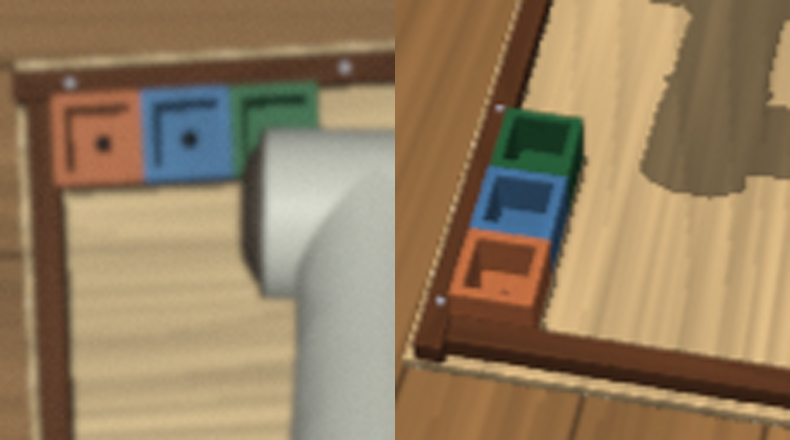

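Both views show clay, blue and green tight and flush, with clay against the end block.

```bash
python3 -c "
from cell import order
print(order.sign_off())"
```

```text
the job is handed in; nothing more can be done
None
```

I handed the job in at about 21 s: clay, blue and green stand in one tight row, flush against the batten with clay at the end block, and the round pot, trowel and spray bottle were left alone.

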